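# Shut the tagged air valve in the bench valve box

### The arm

A 6-joint arm with a two-finger parallel gripper is mounted at the origin on a cart in front of the work surface, level with it; the furniture and walls round the work are solid. World frame = base frame: x ahead of the robot, y to its left, z up, the work surface at z = 0. Lengths are in mm, angles in rad, forces in N, time in s.
With the tool pointing down it reaches from about 400 to 925 mm from the base axis. Payload 12.5 kg.
Tool frame: the origin (TCP) lies on the front face of the gripper's body, between the roots of the fingers; the fingertips stand 78 mm ahead of it and the grasp point (between the pads) lies 59 mm ahead of it (env.nose_length is the distance from the TCP to the fingertips, in mm); z points along the fingers, y is the line along which they close (so a half turn about z gives the same grasp; the last joint's range is limited). The gripper opens to 95 mm and grips with 3 to 60 N. Pads are 20 mm wide; open, the fingers measure 119 mm over their backs; the gripper's body (75 mm by 180 mm) begins 59 mm behind the grasp point.
Start: joints at [1.205, 0.491, 1.559, -0, 1.092, -0.106], TCP at [160.534, 604.042, 292.261] pointing down, gripper open.
Joint ranges: [-3.1, 3.1], [-0.84, 2.19], [0.05, 2.79], [-1.13, 4.28], [0.06, 2.93], [-2.69, 2.69]. Speed limits (rad/s): [2.22, 2.22, 2.79, 3.14, 3.14, 3.14].

### API

Orientations are given as [roll, pitch, yaw] about the fixed x, y, z axes, in that order (R = Rz(yaw) Ry(pitch) Rx(roll)).
In Python, from cell import env gives the robot as it stands.
- The arm moves only by the tool jog_arm, never from a script. Its argument "motion" is a list of rows, each a list of 7 numbers: the turn, a rotation vector about the tool's x, y, z in degrees, then the shift along the tool's x, y, z in mm, then the finger opening in mm, from 0 to 95.1. In form: [[wx, wy, wz, x, y, z, hand], ...]. A call has 1 to 10 rows; each row shifts and turns the commanded pose from where the row before left it, along the tool's axes as they then stand; what a row does not reach is not made up. A row lasts 1/8 s, in which the tool goes at most 62.5 mm and 10.7 degrees, less where a joint would pass 70% of its speed; a pose out of reach is approached as far as the arm can. A call is refused whole if a number of a shift passes 62.5 or a number of a turn 10.7, either way. A call with a gripper value outside its range is refused whole. The fingers move at their own pace and stop on an object; the grip force is fixed at half the most. Time passes only in rows, so rows that do not move let the fingers close. It gives the time, the measured TCP pose, the force, the opening and the grip force at its end, in the units of the state.
- env.state(): the state, without advancing time (a new reading comes with each control period).
- env.read_camera(name): name is "scene" or "top" or "wrist"; returns a dict with "color" (420x560x3 uint8, red, green, blue), "z_map" (420x560 float32, mm along the optical axis (not along the pixel's ray), 0 where there is no reading), "camera_matrix" (3x3 intrinsics, pixels), "world_to_cam" (4x4, takes a point from world to camera coordinates). Camera axes: x right, y up, looking along -z (the intrinsics and any distortion apply to the point x, -y, -z); pixel columns grow to the right and rows downward; lengths in mm; the calibration is good to about 2 mm. A picture is of the moment at which its call begins.
- env.job_done(): hands the job in; it is judged then, once.
Trained networks look in the newest picture that a camera, given by its name, has taken for a name from the list of things; names that differ only in an ending like _2 or _b are one class to them, and where a whole thing is asked for, a point or a joint stands for the part that bears it (a point fixed in the world has none). Each returns a list of dicts, best first, with "score" (0 to 1); they miss things now and then, are a little off and sometimes report something else, mostly with a low value. They report only what shows in the picture. A call takes as long as a camera call.
- env.recognise(camera, thing): "location" ([column, row] in pixels, amid what is visible of it).
The state is a dict: "t": time; "joints": joint angles; "qvel": joint speeds; "tau": joint torques, N m; "eef_pos": TCP position; "tcp_rot": TCP orientation; "ft_force": force on the tool from outside, world axes, zero at the start; "moment": the same for the moment, N m; "opening": opening from 0.0 (shut) to 1.0 (fully open); "grip_force": force on a finger pad.
Only numpy, scipy, OpenCV 4.12 (cv2) and the standard library are available. Lean on these libraries where they do the work, as an engineer would, in place of code of your own. Each camera call takes 0.05 s, during which the arm holds its last target. There are 200 camera calls.

### The job

One air line of the bench is to be taken off, so its valve must be shut: push the cover of the grey valve box fully to the back by its lip, then push the valve lever that carries the round tag a full quarter turn to the left, until it is shut against its stop. Leave the cover open and the other two valve levers open as they are, and do not shift the things that lie round the box.

Things in the scene. Friction and masses are not known exactly. Their poses are not given: they have to be found in the camera images.
- valve_box: grey sheet-steel valve box, screwed to the bench, 188 mm deep (x), 280 mm wide (y), sides 73.5 mm high, front wall 62 mm. Origin: centre of its underside, on the bench; x axis from its front (three brass couplings, sticking out 26 mm) to its back, y to its left. A brass inlet at its right and a gauge at its left stick out 60 mm, at most 100 mm high, near the back.
- bay (a point): centre of the open bay in the front half of the box, 69 mm above the bench (height of the cover's top face); axes as the box's. The bay is 88 mm in x, 272 mm in y and holds three ball valves side by side, at y = -76, 0 and +76 mm of the box; which of the three is the tagged one differs from start to start. Behind it the box is closed.
- cover (a joint): flat aluminium cover sheet, 100 mm in x, 270 mm wide, over the bay, in rails at the box's sides; slides along the box's +x, to the back. 0 = bay covered, 0.090 m = fully back at its stop, bay open. Starts at 0 to 0.012. Slides with 2 to 4 N and stays where it is left.
- cover_lip (a point): centre of the front face of the cover's push lip, its front edge folded straight up: 190 mm wide (y), 4 mm thick, from 69 mm (the cover's top face) to 91 mm above the bench. The point is 81 mm above the bench and moves with the cover; axes as the box's.
- tagged_handle (a joint): lever of the tagged ball valve, turning about a vertical axis. 0 = open (the lever points to the box's front, along its pipe); grows as its free end swings to the left (box +y; clockwise from above); 1.571 rad = shut, at its stop, lever across the pipe. Starts at 0 to 0.3; needs about 0.1 N m and stays where it is left.
- tagged_pivot (a point): point on the turning axis of the tagged lever, 54 mm above the bench, at x = -22 mm of the box; fixed, axes as the box's. The valve body and pipe below the lever are brass, their tops 36 mm above the bench; only a stem of 8 mm radius at the turning axis rises higher.
- tagged_grip (a point): middle of the black sleeve of the tagged lever, 40 mm from its turning axis, 54 mm above the bench; moves with the lever. The sleeve is a straight bar 13 mm wide, 48.5 to 60.5 mm above the bench, 12 to 54 mm from the axis; on its top, over this point, is riveted a round flat tag, 28 mm across, 2 mm thick, wider than the sleeve. The other two levers have no tag.
- plain_1_handle (a joint): lever of one of the two valves without a tag, otherwise built and turning like the tagged one; open at 0 to 0.08 at the start, to be left open.
- plain_2_handle (a joint): lever of the other valve without a tag; the same.
- screwdriver: flat screwdriver with a thick handle, 171 mm long, 27 mm high, lying on the bench in front of the box; a bystander, loose. Origin at the centre of its underside.
- loupe: small black stand loupe, 35 mm across, 34 mm high, right of the box; a bystander, loose. Origin at the centre of its underside.
- white_jar: white cream jar, 37 mm across, 38 mm high, left of the box; a bystander, loose. Origin at the centre of its underside.
- hex_key: black L-shaped hex key, 73 mm long, 4 mm thick, lying right of the box; a bystander, loose. Origin at the centre of its underside.
- ink_bottle: small bottle, 36 mm across, 58 mm high, far to the left of the box; a bystander, loose. Origin at the centre of its underside.
- parts_tray: small open tray, 126 x 90 x 30 mm, at the far right; a bystander, loose. Origin at the centre of its underside.
- dial_indicator: dial indicator lying on its back, 104 x 58 x 21 mm, left; a bystander, loose. Origin at the centre of its underside.
- brush: chip brush, 144 mm long, 10 mm high, far to the left; a bystander, loose. Origin at the centre of its underside.

How it is judged (in metres and radians):
On the way, in this order (a step that is already met when the one before it is completed fails the run):
1. the cover is slid fully back (within 8 mm of its stop) while the tagged valve is still open (value of joint cover above 0.082 m and value of joint tagged_handle below 0.6 rad), for 0.2 s.
2. the tagged lever is pushed shut (value of joint tagged_handle above 1.42 rad), for 0.2 s.
At the end, for the whole second after the job is handed in: The cover is still back (at least 78 of its 90 mm), the tagged lever is within 0.15 rad (about 9 degrees) of its stop at the quarter turn, the two other levers are still open (turned less than 0.25 rad), and cover and lever are at rest (value of joint cover above 0.078 m and value of joint tagged_handle above 1.42 rad and value of joint each of plain_1_handle, plain_2_handle below 0.25 rad and velocity of joint tagged_handle below 0.05 rad/s and velocity of joint cover below 0.01 m/s); the robot touches nothing.
It fails at once if a lever without a tag is turned by more than 0.25 rad (value of joint any of plain_1_handle, plain_2_handle above 0.25 rad).
It fails at once if one of the loose things round the box is shifted, lifted or knocked by more than 20 mm (distance of any of screwdriver, loupe, white_jar, hex_key, ink_bottle, parts_tray, dial_indicator, brush from where it was at the start of the episode above 0.02 m).
It also fails if it takes over 38 s, if anything falls off the work surface, if the arm or the gripper's body presses on something with over 40 N, if the wrist force passes 120 N, or if a joint passes its speed limit or range.

## Working session

There is one attempt and no reset: what is moved stays moved. The work goes in short steps, Python scripts to look and compute and a tool call to move; the robot and the scene stay as the last step left them, time stands still between calls to the robot, and variables do not carry over. Pictures are saved under pics/ and viewed, at most 10 in all, crops included, and the job is handed in when it is done.

Besides the shell and the picture viewer there is one more tool, called after ">>>" in YAML: its name, and indented under it one key for each argument. jog_arm: Moves the arm, as the interface text tells. Its arguments: {"type":"object","properties":{"motion":{"type":"array"}},"required":["motion"]}

```bash
mkdir -p pics; cat > h.py <<'E'
from cell import env
import numpy as np, cv2
def w(c,u,v,z=None):
    K=c["camera_matrix"];T=np.linalg.inv(c["world_to_cam"])
    r=np.linalg.inv(K)@[u,v,1]; r=np.array([r[0],-r[1],-r[2]])
    if z is None:
        d=c["z_map"][int(round(v)),int(round(u))]; return (T@np.r_[r*d,1])[:3]
    D=T[:3,:3]@r;o=T[:3,3]; return o+D*(z-o[2])/D[2]
E
python3 - <<'E'
from h import *
s=env.state();print(s["eef_pos"],s["tcp_rot"],s["t"])
ims=[]
for n in ["top","scene"]:
    c=env.read_camera(n);cv2.imwrite(f"pics/{n}0.png",c["color"][:,:,::-1])
    for t in ["valve_box","cover_lip","tagged_grip","screwdriver","loupe","white_jar"]:
        for d in env.recognise(n,t)[:2]:
            print(n,t,d["score"],d["location"],w(c,*d["location"]).round())
E
```

```text
[160.47808257 603.88597059 291.66100552] [-3.14045622e+00 -1.05724478e-04  2.88182923e+00] 0.0
top cover_lip 0.94 [271.9, 201.0] [516. -30.  64.]
top screwdriver 0.78 [264.7, 241.2] [398. -11.  24.]
top loupe 0.55 [332.4, 212.4] [ 492. -218.   28.]
scene valve_box 0.79 [263.3, 219.2] [540.  80.  70.]
scene cover_lip 0.61 [273.5, 209.5] [534.  21.  71.]
scene tagged_grip 0.71 [261.9, 217.4] [549.  71.  69.]
scene white_jar 0.78 [249.7, 254.2] [526. 197.  30.]
```

```bash
ls pics
```

```text
scene0.png
top0.png
```

View pics/top0.png

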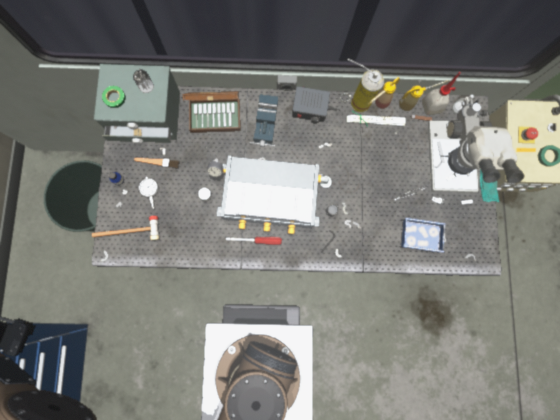

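View pics/scene0.png

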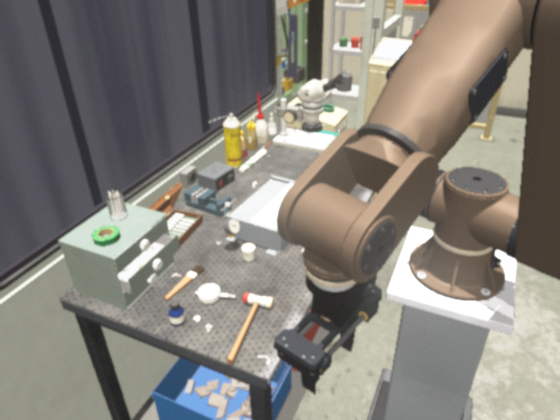

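The top view shows the box at about px (222–320, 158–225), slightly rotated, with its couplings at about row 227 and the screwdriver at (255,240). The scene view shows the same layout, with the arm clear of the box. Next I'll fit the box from depth.

```bash
python3 - <<'E'
from h import *
c=env.read_camera("top")
P=[];px=[]
for v in range(150,240):
  for u in range(205,345):
    p=w(c,u,v)
    if 50<p[2]<105: P.append(p);px.append((u,v))
P=np.array(P,np.float32);px=np.array(px)
m=np.zeros((420,560),np.uint8);m[px[:,1],px[:,0]]=1
m=cv2.morphologyEx(m,cv2.MORPH_OPEN,np.ones((13,13)))
k=m[px[:,1],px[:,0]]>0
r=cv2.minAreaRect(P[k][:,:2]);print(r,cv2.boxPoints(r),np.percentile(P[k][:,2],[5,25,50,75,95]))
im=cv2.resize(c["color"][145:255,200:345],None,fx=5.4,fy=5.4,interpolation=cv2.INTER_CUBIC)
cv2.imwrite("pics/crop.png",im[:,:,::-1])
E
```

```text
Traceback (most recent call last):
cv2.error: OpenCV(4.12.0) /io/opencv/modules/imgproc/src/convhull.cpp:143: error: (-215:Assertion failed) total >= 0 && (depth == CV_32F || depth == CV_32S) in function 'convexHull'
```

```bash
python3 - <<'E'
from h import *
c=env.read_camera("top")
im=cv2.resize(c["color"][145:255,200:345],None,fx=5.4,fy=5.4,interpolation=cv2.INTER_CUBIC)
cv2.imwrite("pics/crop.png",im[:,:,::-1])
P=[];px=[]
for v in range(150,240):
  for u in range(205,345):
    p=w(c,u,v)
    if 45<p[2]<110: P.append(p);px.append((u,v))
P=np.array(P,np.float32);px=np.array(px);print(len(P))
m=np.zeros((420,560),np.uint8);m[px[:,1],px[:,0]]=1
m=cv2.morphologyEx(m,cv2.MORPH_OPEN,np.ones((7,7)))
k=m[px[:,1],px[:,0]]>0;print(k.sum())
Q=np.ascontiguousarray(P[k][:,:2])
r=cv2.minAreaRect(Q);print(r,cv2.boxPoints(r),np.percentile(P[k][:,2],[5,25,50,75,95]))
print(w(c,270,180),w(c,270,210),w(c,240,140))
E
```

```text
5703
5395
((556.0062255859375, 4.035430908203125), (335.431884765625, 180.790771484375), 85.93631744384766) [[ 453.95288 -156.85297]
 [ 634.2891  -169.66473]
 [ 658.0596   164.92383]
 [ 477.72333  177.7356 ]] [58.08054199 61.73578262 66.20262146 69.37319946 76.29236832]
[581.08648427 -22.35025005  62.33191328] [487.77136416 -24.65896136  65.67018761] [728.87962743  78.45130914  -3.64706233]
```

View pics/crop.png

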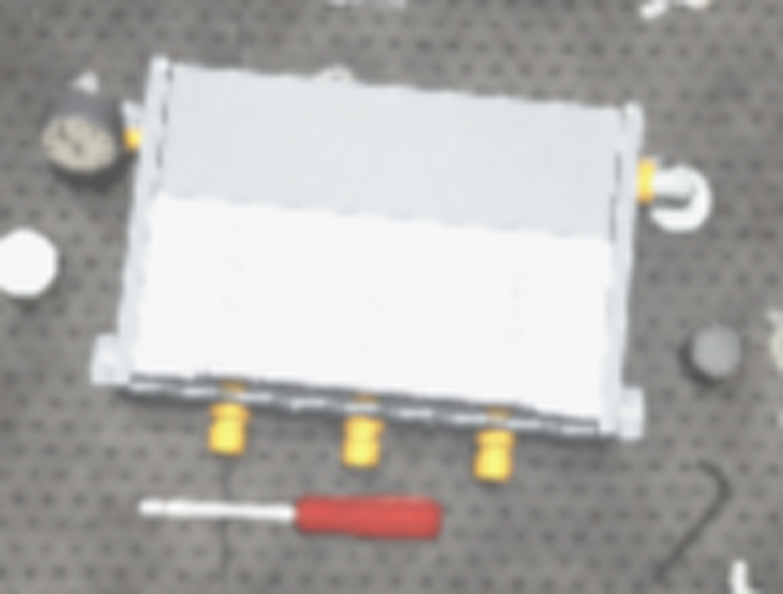

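The crop shows the cover in white, the grey rear half, three couplings at crop (228,425), (362,440) and (494,455), and the screwdriver about 40 px in front of them. Next I'll get the pose from the corners and couplings.

```bash
python3 - <<'E'
from h import *
c=env.read_camera("top")
def q(a,b,z):
    return w(c,200+a/5.4-.4,145+b/5.4-.4,z)[:2]
for n,a,b,z in [("BL",151,60,73.5),("BR",643,104,73.5),("FL",118,388,73.5),("FR",622,435,73.5),("c1",228,428,36),("c2",362,442,36),("c3",494,456,36),("cvBL",150,196,69),("cvBR",612,238,69),("cvFL",130,376,69),("cvFR",604,416,69),("sd1",140,507,13),("sd2",440,520,13)]:
    print(n,q(a,b,z).round(1))
E
```

```text
BL [650.6 108.9]
BR [ 633.3 -169.5]
FL [463.1 118.7]
FR [ 444.5 -158.5]
c1 [447.7  59.8]
c2 [441.8 -16. ]
c3 [435.8 -90.7]
cvBL [572.9 106.4]
cvBR [ 556.2 -152.9]
cvFL [470.6 112.9]
cvFR [ 455.4 -149.1]
sd1 [404.2 109.4]
sd2 [401.1 -61.8]
```

>>> jog_arm:
  motion:
    - [0,0,-5.7,0,0,0,0]
    - [0,0,-5.7,0,0,0,0]
    - [0,0,0,-40,-35,0,0]
    - [0,0,0,-40,-35,0,0]
    - [0,0,0,-40,-35,0,0]
    - [0,0,0,-40,-35,0,0]
    - [0,0,0,-40,-35,0,0]
    - [0,0,0,-40,-35,0,0]
    - [0,0,0,-40,-35,0,0]
    - [0,0,0,-40,-35,0,0]

```text
t: 2.1
eef_pos: [464.1, 303.7, 292.5]
tcp_rot: [3.141, 0.0, 3.081]
ft_force: [-0.1, 0.4, 0.6]
opening: 0.026
grip_force: 0.0
```

>>> jog_arm:
  motion:
    - [0,0,0,1,-46,0,0]
    - [0,0,0,1,-46,0,0]
    - [0,0,0,1,-46,0,0]
    - [0,0,0,1,-46,0,0]
    - [0,0,0,1,-46,0,0]
    - [0,0,0,1,-46,0,0]
    - [0,0,0,1,-46,0,0]
    - [0,0,0,0,0,0,0]

```text
t: 3.1
eef_pos: [436.2, -18.0, 292.4]
tcp_rot: [-3.141, 0.0, 3.077]
ft_force: [0.1, -0.5, -0.7]
opening: 0.003
grip_force: 0.0
```

```bash
python3 - <<'E'
from h import *
c=env.read_camera("wrist");cv2.imwrite("pics/w1.png",c["color"][:,:,::-1])
s=env.state();print(s["eef_pos"],s["joints"])
for t in ["cover_lip","screwdriver"]:
    for d in env.recognise("wrist",t)[:2]:
        print(t,d["score"],d["location"],w(c,*d["location"]).round(1),w(c,*d["location"],81).round(1))
E
```

```text
[436.32844659 -16.76455975 292.35665476] [-1.89997024e-01  2.23072297e-01  1.99538532e+00  2.60537339e-04
  9.22832524e-01 -1.69723762e+00]
cover_lip 0.83 [291.4, 241.2] [425.9 -10.6 228.3] [479.   -7.5  81. ]
screwdriver 0.61 [281.6, 156.7] [399.9 -11.7  25. ] [395.2 -12.   81. ]
```

View pics/w1.png

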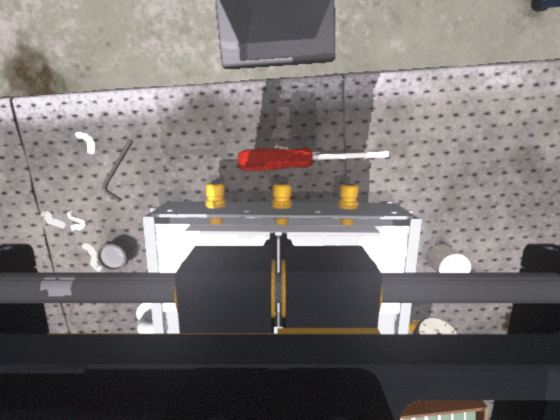

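The wrist view shows the couplings at (215,195), (282,195) and (348,195), the front wall at rows 205–222 and the lip strip near row 232. The fingers cover the rest.

```bash
python3 - <<'E'
from h import *
c=env.read_camera("wrist")
for n,u,v,z in [("wallL",413,220,73.5),("wallR",149,217,73.5),("c1",348,195,36),("c2",282,195,36),("c3",215,195,36)]:
    print(n,w(c,u,v,z).round(1))
for u in (230,340):
  print([tuple(w(c,u,v)[[0,2]].round().astype(int)) for v in range(200,246,2)])
im=cv2.resize(c["color"][190:260,140:425],None,fx=2.8,fy=2.8,interpolation=cv2.INTER_CUBIC)
cv2.imwrite("pics/w1c.png",im[:,:,::-1])
E
```

```text
wallL [466.9 118.5  73.5]
wallR [ 447.3 -145.4   73.5]
c1 [445.4  61.4  36. ]
c2 [440.8 -11.2  36. ]
c3 [436.2 -85.   36. ]
[(np.int64(450), np.int64(0)), (np.int64(452), np.int64(6)), (np.int64(451), np.int64(19)), (np.int64(451), np.int64(29)), (np.int64(452), np.int64(36)), (np.int64(452), np.int64(46)), (np.int64(452), np.int64(55)), (np.int64(452), np.int64(62)), (np.int64(454), np.int64(62)), (np.int64(472), np.int64(6)), (np.int64(474), np.int64(6)), (np.int64(476), np.int64(7)), (np.int64(461), np.int64(68)), (np.int64(461), np.int64(76)), (np.int64(461), np.int64(82)), (np.int64(461), np.int64(90)), (np.int64(463), np.int64(90)), (np.int64(465), np.int64(91)), (np.int64(473), np.int64(70)), (np.int64(476), np.int64(69)), (np.int64(478), np.int64(70)), (np.int64(480), np.int64(70)), (np.int64(483), np.int64(69))]
[(np.int64(452), np.int64(30)), (np.int64(454), np.int64(32)), (np.int64(456), np.int64(33)), (np.int64(458), np.int64(34)), (np.int64(460), np.int64(33)), (np.int64(461), np.int64(41)), (np.int64(461), np.int64(48)), (np.int64(461), np.int64(57)), (np.int64(461), np.int64(62)), (np.int64(463), np.int64(62)), (np.int64(476), np.int64(29)), (np.int64(477), np.int64(31)), (np.int64(481), np.int64(28)), (np.int64(469), np.int64(71)), (np.int64(469), np.int64(78)), (np.int64(469), np.int64(85)), (np.int64(469), np.int64(90)), (np.int64(471), np.int64(91)), (np.int64(481), np.int64(67)), (np.int64(483), np.int64(69)), (np.int64(485), np.int64(69)), (np.int64(488), np.int64(68)), (np.int64(490), np.int64(69))]
```

View pics/w1c.png

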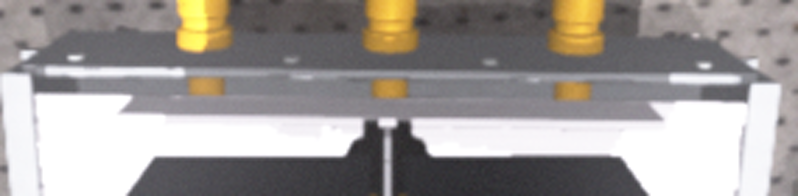

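The lip's front face is at x≈465 (y≈-14), 9 mm behind the front wall, and the yaw is about -0.07. Next: descend and push.

>>> jog_arm:
  motion:
    - [0,0,0,0,0,50,0]
    - [0,0,0,0,0,50,0]
    - [0,0,0,0,0,34,0]
    - [0,0,0,0,0,0,0]
    - [0,0,0,-10,0,0,0]
    - [0,0,0,-10,0,0,0]
    - [0,0,0,-10,0,0,0]
    - [0,0,0,-10,0,0,0]
    - [0,0,0,0,0,0,0]

```text
t: 4.42
eef_pos: [477.2, -18.4, 158.4]
tcp_rot: [-3.142, 0.001, 3.081]
ft_force: [0.5, -0.0, -0.4]
opening: 0.003
grip_force: 0.0
```

>>> jog_arm:
  motion:
    - [0,0,0,-10,0,0,0]
    - [0,0,0,-10,0,0,0]
    - [0,0,0,-10,0,0,0]

```text
t: 4.8
eef_pos: [506.9, -20.3, 158.2]
tcp_rot: [-3.142, -0.0, 3.081]
ft_force: [-2.9, -1.7, 0.4]
opening: 0.003
grip_force: 1.2
```

```bash
python3 - <<'E'
from h import *
c=env.read_camera("wrist");cv2.imwrite("pics/w2.png",c["color"][:,:,::-1])
s=env.state();print(s["eef_pos"],s["ft_force"])
E
```

```text
[508.1268123  -20.37686059 158.22448917] [ 1.07988264  0.37512987 -0.536634  ]
```

View pics/w2.png

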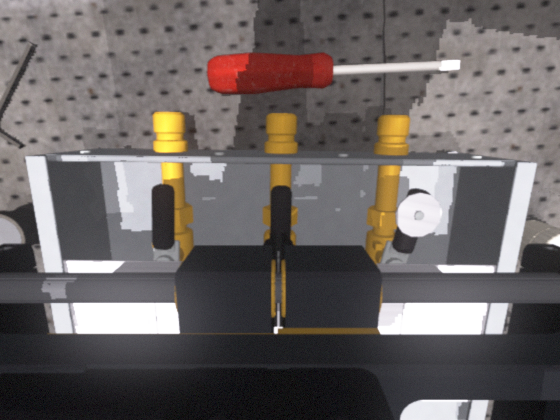

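The cover is sliding. The tag is on the valve at image right, (418,213), which is the box's left (y=+76), and its lever is already slightly turned. I'll keep pushing.

>>> jog_arm:
  motion:
    - [0,0,0,-10,0,0,0]
    - [0,0,0,-10,0,0,0]
    - [0,0,0,-8,0,0,0]
    - [0,0,0,-3,0,0,0]

```text
t: 5.35
eef_pos: [536.2, -21.9, 158.0]
tcp_rot: [3.141, -0.004, 3.081]
ft_force: [-16.7, -3.8, 12.4]
opening: 0.009
grip_force: 8.3
```

>>> jog_arm:
  motion:
    - [0,0,0,-2,0,0,0]
    - [0,0,0,0,0,0,0]
    - [0,0,0,0,0,0,0]

```text
t: 5.72
eef_pos: [536.5, -21.9, 158.0]
tcp_rot: [3.141, -0.008, 3.081]
ft_force: [-18.3, -3.2, 11.5]
opening: 0.001
grip_force: 9.0
```

The force holds with no travel, so the cover is at its stop. I'll back off, rise and measure the lever.

>>> jog_arm:
  motion:
    - [0,0,0,6,0,0,0]
    - [0,0,0,4,0,-20,0]
    - [0,0,0,0,0,-30,0]
    - [0,0,0,0,0,0,0]

```text
t: 6.22
eef_pos: [530.3, -21.5, 210.1]
tcp_rot: [-3.141, 0.005, 3.081]
ft_force: [-0.5, -0.5, -0.5]
opening: 0.005
grip_force: 0.0
```

```bash
python3 - <<'E'
from h import *
c=env.read_camera("wrist");cv2.imwrite("pics/w3.png",c["color"][:,:,::-1])
s=env.state();print(s["eef_pos"],s["ft_force"])
for t in ["tagged_grip","plain_1_handle","cover_lip"]:
    for d in env.recognise("wrist",t)[:3]:
        print(t,d["score"],d["location"],w(c,*d["location"]).round(1),w(c,*d["location"],62).round(1))
E
```

```text
[529.76146199 -21.4514247  208.84574793] [-0.22847114 -0.44044942 -0.46193461]
tagged_grip 0.6 [386.2, 175.6] [503.5  61.5  61.2] [503.4  61.2  62. ]
plain_1_handle 0.56 [181.9, 179.4] [497.1 -92.6  59.6] [496.7 -91.9  62. ]
cover_lip 0.86 [221.4, 247.5] [494.2 -35.  218.9] [552.8 -68.   62. ]
```

View pics/w3.png

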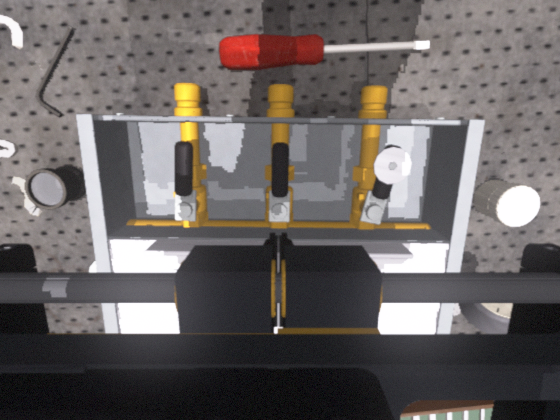

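The cover is back and the bay is open. The tag is at (392,165) with its pivot at (375,210), and the plain levers are at (183,170) and (280,170), both straight.

```bash
python3 - <<'E'
from h import *
c=env.read_camera("wrist")
for n,u,v,z in [("tag",392,165,62.5),("pivT",375,211,60),("piv2",280,211,60),("piv1",187,211,60),("wallFL",470,122,62),("FR",100,117,62)]:
    print(n,w(c,u,v,z).round(1), w(c,u,v).round(1))
for u in (150,410): print([tuple(w(c,u,v).round().astype(int).tolist()) for v in range(226,264,3)])
E
```

```text
tag [493.3  64.6  62.5] [493.3  64.8  61.9]
pivT [528.1  53.2  60. ] [529.9  55.1  53.6]
piv2 [523.6 -19.6  60. ] [525.1 -19.7  54. ]
piv1 [519.1 -90.9  60. ] [520.4 -92.6  54.5]
wallFL [466.1 119.6  62. ] [465.9 112.7  73.9]
FR [ 446.4 -143.    62. ] [ 442.1 -176.2   -1. ]
[(538, -134, 29), (539, -133, 34), (539, -129, 43), (540, -127, 49), (540, -124, 56), (541, -122, 61), (541, -120, 68), (541, -117, 76), (541, -114, 82), (540, -111, 90), (542, -111, 91), (545, -112, 90), (556, -122, 69)]
[(553, 95, 25), (555, 93, 30), (556, 91, 34), (556, 89, 40), (556, 85, 49), (555, 82, 57), (557, 81, 61), (555, 77, 69), (558, 77, 69), (561, 78, 69), (555, 70, 88), (556, 69, 90), (558, 69, 91)]
```

Lever: pivot ≈ (530,55), angle ≈ 0.19 rad. I'll enter the bay to the right of the tagged lever and swing round the pivot.

>>> jog_arm:
  motion:
    - [0,0,0,22,25,0,0]
    - [0,0,0,22,25,0,0]
    - [0,0,0,0,0,0,0]
    - [0,0,0,0,0,42,0]
    - [0,0,0,0,0,41,0]
    - [0,0,0,0,0,0,0]

```text
t: 7.22
eef_pos: [487.9, 30.7, 123.0]
tcp_rot: [3.141, -0.005, 3.08]
ft_force: [-0.2, 0.1, 0.0]
opening: 0.007
grip_force: 0.0
```

>>> jog_arm:
  motion:
    - [0,0,5,2.1,3.6,-2,0]
    - [0,0,5,2.1,3.6,0,0]
    - [0,0,5,2.1,3.6,0,0]
    - [0,0,5,2.1,3.6,0,0]
    - [0,0,5,2.1,3.6,0,0]
    - [0,0,5,2.1,3.6,0,0]
    - [0,0,5,2.1,3.6,0,0]
    - [0,0,5,2.1,3.6,0,0]

```text
t: 8.22
eef_pos: [483.7, 63.0, 128.7]
tcp_rot: [3.141, 0.001, 2.38]
ft_force: [-2.5, -1.3, -0.0]
opening: 0.003
grip_force: 1.2
```

>>> jog_arm:
  motion:
    - [0,0,5,2.1,3.6,2,0]
    - [0,0,5,2.1,3.6,0,0]
    - [0,0,5,2.1,3.6,0,0]
    - [0,0,5,2.1,3.6,0,0]
    - [0,0,5,2.1,3.6,0,0]
    - [0,0,5,2.1,3.6,0,0]
    - [0,0,5,2.1,3.6,0,0]
    - [0,0,5,2.1,3.6,0,0]

```text
t: 9.22
eef_pos: [499.5, 91.5, 126.6]
tcp_rot: [-3.14, -0.0, 1.681]
ft_force: [-6.0, 2.7, 2.4]
opening: 0.006
grip_force: 2.6
```

>>> jog_arm:
  motion:
    - [0,0,5,2.1,3.6,0,0]
    - [0,0,4,1,3.5,0,0]
    - [0,0,0,0,0,0,0]

```text
t: 9.6
eef_pos: [506.7, 95.1, 126.6]
tcp_rot: [-3.141, -0.0, 1.526]
ft_force: [-3.4, 3.2, 0.1]
opening: 0.003
grip_force: 1.7
```

>>> jog_arm:
  motion:
    - [0,0,0,0,2,0,0]
    - [0,0,0,0,2,0,0]
    - [0,0,0,0,0,0,0]

```text
t: 9.98
eef_pos: [510.8, 94.8, 126.2]
tcp_rot: [3.141, -0.0, 1.528]
ft_force: [-2.6, 1.4, 2.1]
opening: 0.003
grip_force: 1.7
```

>>> jog_arm:
  motion:
    - [0,0,0,0,2,0,0]
    - [0,0,0,0,2,0,0]
    - [0,0,0,0,1,0,0]
    - [0,0,0,0,0,0,0]

```text
t: 10.48
eef_pos: [515.1, 94.6, 125.3]
tcp_rot: [-3.14, 0.0, 1.527]
ft_force: [-6.9, 2.2, 4.7]
opening: 0.006
grip_force: 3.4
```

>>> jog_arm:
  motion:
    - [0,0,0,0,1.5,0,0]
    - [0,0,0,0,1.5,0,0]
    - [0,0,0,0,0,0,0]

```text
t: 10.85
eef_pos: [516.1, 94.6, 125.1]
tcp_rot: [-3.135, 0.0, 1.528]
ft_force: [-15.9, 4.4, 10.8]
opening: 0.003
grip_force: 8.8
```

The force is climbing with little travel, so the lever is at its stop. I'll back off, rise and check.

>>> jog_arm:
  motion:
    - [0,0,0,0,0,0,0]
    - [0,0,0,0,-8,0,0]
    - [0,0,0,0,-10,0,0]
    - [0,0,0,0,0,-40,0]
    - [0,0,0,0,0,-50,0]
    - [0,0,0,0,-40,-40,0]
    - [0,0,0,0,-40,0,0]
    - [0,0,0,0,-40,0,0]
    - [0,0,0,0,0,0,0]

```text
t: 11.98
eef_pos: [378.7, 100.4, 255.6]
tcp_rot: [3.141, -0.0, 1.528]
ft_force: [0.5, 0.5, -0.3]
opening: 0.005
grip_force: 0.0
```

```bash
python3 - <<'E'
from h import *
c=env.read_camera("wrist");cv2.imwrite("pics/w4.png",c["color"][:,:,::-1])
t=env.read_camera("top");cv2.imwrite("pics/t4.png",cv2.resize(t["color"][145:255,200:345],None,fx=5.4,fy=5.4,interpolation=cv2.INTER_CUBIC)[:,:,::-1])
s=env.state();print(s["t"],s["eef_pos"],s["ft_force"])
for n,cc in (("wrist",c),("top",t)):
    for d in env.recognise(n,"tagged_grip")[:2]: print(n,d["score"],d["location"],w(cc,*d["location"],62).round(1))
E
```

```text
12.075 [381.27295562 100.41064052 255.60691771] [0.65493111 0.17930969 0.4940285 ]
wrist 0.74 [443.5, 213.4] [530.6  85.6  62. ]
top 0.56 [332.2, 209.4] [ 495.4 -212.4   62. ]
top 0.41 [234.5, 194.1] [534.2  83.8  62. ]
```

View pics/w4.png

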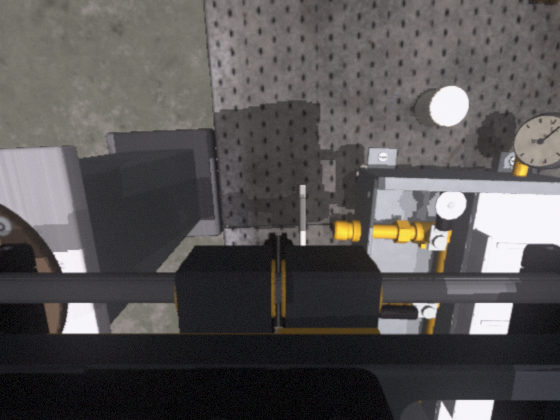

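The lever now lies across the pipe, with the tag at (451,205) and the pivot at (439,241). The cover is still back.

```bash
python3 - <<'E'
from h import *
c=env.read_camera("wrist")
a=w(c,451,205,62.5);
for z in (54,60):
    b=w(c,439,241,z);d=(a-b)[:2];print(a,b,"theta",np.pi/2-np.arctan2(d[0],d[1])*-1-0-0.07)
print([tuple(w(c,u,v).round().astype(int).tolist()) for u,v in ((380,312),(400,312),(428,312),(480,240),(485,240),(490,240))])
E
```

```text
[539.51134356  93.30241454  62.5       ] [535.5646388   55.82461566  54.        ] theta 1.6057174237078566
[539.51134356  93.30241454  62.5       ] [532.48883601  58.10591732  60.        ] theta 1.6977331040728831
[(479, -14, 60), (499, -15, 61), (529, -19, 56), (554, 68, 87), (555, 69, 92), (574, 61, 70)]
```

```bash
python3 -c "
from cell import env
print(env.job_done())"
```

```text
the job is handed in; nothing more can be done
None
```

I handed the job in at about 12 s, but no verdict came back. The cover is fully back at its stop and the tagged (left-hand) lever is shut, measured at about 1.6 rad. The middle lever still measured open, I did not re-check the right-hand one at the end, and no contact with the loose things was noticed.

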